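# Load a film cartridge under the dust flap

## Task

Load the film cartridge that lies in the scanner's loading lane. Hold the spring-closed dust flap open by pressing its long side bar down with one fingertip, and meanwhile push the cartridge under the flap with the other fingertip against the end of its pull tab, until the cartridge's body is fully inside the bay; then back off and let the flap spring fully shut behind it, with only the pull tab showing. Push gently, do not tip or lift the cartridge, and leave the spare cartridge, the pencil cup and the film box where they are.

Things in the scene. Friction and masses are not known exactly. Their poses are not given: they have to be found in the camera images.
- reader: White desktop film scanner, fixed; yaws only. Origin on the desk at the bay's mouth, mid-lane; +x into the bay, z up. Loading lane along x: 54 mm wide (y -27 to 27), floor 3 mm above the desk from x -160 (open end) to 75. Wall y -33 to -27, 30 mm high, all along; on the +y side a rail 8 mm high before the mouth, a 30 mm wall beside the bay. Scanner body 60 mm high over x -60 to 130, y 35 to 185.
- mouth (a point): Middle of the bay's mouth at lane-floor height: 3 mm above the reader's origin, axes as the reader's. The shut flap's plate stands here across the lane, from 3 mm in front of it to 0. The bay behind is 75 mm deep and ends at a fixed stop.
- flap (a joint): Dust flap: aluminium plate across the mouth, clear hood behind. Hinge axis along the lane. 0 = shut, 0.80 rad = fully open (stop). It rises on the +y side as the side bar on the -y side goes down; springs shut when let go. Shut, its lower edge is 25 mm above the desk: the tab fits under, the body not. The body passes from 0.65 rad. Pushing on the plate does not open it. Open: 90 mm high.
- hinge (a point): Point on the flap's hinge axis at the mouth: x 0, y -35, z 36 mm in the reader's frame. The axis is parallel to the reader's x.
- bar (a point): On top of the flap's side bar, midway along, 40 mm from the hinge axis; moves with the flap. Bar: aluminium strip 4 mm thick, reader x -165 to -15, from the axis to 56 mm out on the -y side. Shut, it slopes up outwards 0.23 rad (edge 49 mm high); at joint q down by q - 0.23. About 3 to 5 N here holds it; a fingertip can slide along it. Fingertip edge 40 mm out from the axis, 14 mm above the desk: about 0.74 rad.
- cartridge: Dark grey plastic film cartridge, about 160 g, loose in the lane before the flap. Body 64 (x) by 48 (y) by 34 mm high; origin at the centre of the body's underside; +x leads into the bay. At -x a pull tab 36 wide, 18 high sticks out to x = -62. Body fully inside: origin 34 to 43 mm past the mouth (43: at the stop); the tab's end is then 28 to 19 mm before the mouth, so no finger need go under the flap.
- tab (a point): Centre of the end face of the cartridge's pull tab, where it is pushed: x -62, y 0, z 9 mm in the cartridge's frame; the face looks to -x.
- spare: Bystander: a second cartridge of the same kind, loose on the desk at the +y side of the lane. Origin at the centre of its body's underside.
- pencil_cup: Bystander: dark steel pencil cup, 72 mm wide at the rim, 90 mm high, loose on the desk on the -y side. Origin under its centre.
- film_box: Bystander: flat cardboard box with a lid, 104 by 104 by 44 mm, loose on the desk on the -y side. Origin under its centre.
Mind the look-alikes: they are no part of the job. Leave any green look-alike of the cartridge alone.

How it is judged:
On the way, in this order (a step that is already met when the one before it is completed fails the run):
1. the flap is held open while the cartridge is still in front of it (value of joint flap above 0.55 rad and x of cartridge in the frame of reader below -0.025 m), for 0.1 s.
2. a finger pushes the cartridge halfway under the flap while a finger holds the flap open (contact force between the fingers and flap above 0.3 N and contact force between the fingers and cartridge above 0.05 N and value of joint flap above 0.45 rad and x of cartridge in the frame of reader between -0.01 and 0.025 m), for 0.05 s.
3. the cartridge is in and the flap has shut behind it (x of cartridge in the frame of reader above 0.032 m and value of joint flap below 0.05 rad), for 0.2 s.
At the end, for the whole second after the job is handed in: The cartridge's body is wholly inside the bay (origin 32 to 48 mm past the mouth, within 10 mm of the lane's middle), flat on the lane floor and at rest, and the flap is shut (below 0.05 rad) (all of step 3 and x of cartridge in the frame of reader below 0.048 m and y of cartridge in the frame of reader between -0.01 and 0.01 m and height (world z) of cartridge below 0.008 m and angle between cartridge's own z axis and vertical below 0.1 rad and linear speed of cartridge below 0.02 m/s); the robot touches nothing.
It fails at once if the cartridge is lifted more than 12 mm off the lane floor (height (world z) of cartridge above 0.015 m).
It fails at once if the cartridge is tipped by more than 0.25 rad (angle between cartridge's own z axis and vertical above 0.25 rad).
It fails at once if the fingers press on the cartridge with over 25 N (contact force between the fingers and cartridge above 25 N).
It fails at once if the spare cartridge, the pencil cup or the film box is moved more than 20 mm (distance of any of spare, pencil_cup, film_box from where it was at the start of the episode above 0.02 m).
It also fails if it takes over 38 s, if anything falls off the work surface, if the arm or the gripper's body presses on something with over 40 N, if the wrist force passes 120 N, or if a joint passes its speed limit or range.

## Robot

A 6-joint arm with a two-finger parallel gripper is mounted at the origin on the work surface. World frame = base frame: x ahead of the robot, y to its left, z up, the work surface at z = 0. Lengths are in m, angles in rad, forces in N, time in s.
With the tool pointing down it reaches from about 0.3 to 0.875 m from the base axis. Payload 6.4 kg.
Tool frame: the origin (TCP) lies midway between the tips of the shut fingers; the grasp point (between the pads) lies 19 mm behind it (ctrl.hold_point_z is the distance from the TCP to the grasp point, in m); z points along the fingers, y is the line along which they close (so a half turn about z gives the same grasp; the last joint's range is limited). The gripper opens to 85 mm and grips with 20 to 120 N. Pads are 22 mm wide; open, the fingers measure 114 mm over their backs; the gripper's body (76 mm by 85 mm) begins 54 mm behind the grasp point. The pads swing forward as they close: fully open they stand 13 mm farther back than shut.
Start: joints at [-1.363, 0.181, 1.607, -0, 1.354, -0.206], TCP at [0.231, -0.526, 0.231] pointing down, gripper open.
Joint ranges: [-2.99, 2.99], [-0.89, 2.07], [0.3, 2.58], [-1.14, 4.28], [0, 2.63], [-3.12, 3.12]. Speed limits (rad/s): [2.57, 2.57, 3.01, 3.14, 3.14, 3.14].

## Interface

Orientations are given as a unit quaternion [w, x, y, z].
In Python, from bench import ctrl gives the robot as it stands.
- The arm moves only by the tool carry_out, never from a script. Its argument "plan" is text: rows parted by semicolons, each of 6 numbers parted by spaces: the shift along the tool's x, y, z as a fraction of full scale, then the turn, a rotation vector about the tool's x, y, z as a fraction of full scale. A call has exactly 8 rows; each row shifts and turns the commanded pose from where the row before left it, along the tool's axes as they then stand; what a row does not reach is not made up. Full scale, the value 1, is 40 mm for a shift and 0.1 rad for a turn. A row lasts 1/12 s, in which the tool goes at most 41.7 mm and 7.16 degrees, less where a joint would pass 70% of its speed; a pose out of reach is approached as far as the arm can. A call with a number of a shift or a turn outside -1 to 1 is refused whole. A call with a gripper value outside its range is refused whole. "claw" is the gripper's target within -1 to 1 (shut at 1, half-way at 0, fully open at -1), set as the call begins (left out, the last holds). The fingers move at their own pace and stop on an object; the grip force is fixed at half the most. Time passes only in rows, so rows that do not move let the fingers close, or fill a call up. It gives the time, the measured TCP pose, the force, the opening and the grip force at its end, in the units of the state.
- ctrl.get_obs(): the state, without advancing time (a new reading comes with each control period).
- ctrl.camera(name): name is "scene" or "top"; returns a dict with "pixels" (400x640x3 uint8, red, green, blue), "mtx" (3x3 intrinsics, pixels), "R" (3x3) and "t" (3): a world point X has camera coordinates R X + t. Camera axes: x right, y down, z forward; pixel columns grow to the right and rows downward; lengths in m; the calibration is good to about 2 mm. A picture is of the moment at which its call begins. There is no depth.
- ctrl.hand_in(): hands the job in; it is judged then, once.
The state is a dict: "time_s": time; "q": joint angles; "dq": joint speeds; "joint_efforts": joint torques, N m; "eef_pos": TCP position; "eef_rot": TCP orientation; "wrist_force": force on the tool from outside, world axes, zero at the start; "torque": the same for the moment, N m; "opening": opening from 0.0 (shut) to 1.0 (fully open); "grasp_force": force on a finger pad.
Only numpy, scipy, OpenCV 4.12 (cv2) and the standard library are available. Lean on these libraries where they do the work, as an engineer would, in place of code of your own. Each camera call takes 0.05 s, during which the arm holds its last target. There are 200 camera calls.

## Working session

There is one attempt and no reset: what is moved stays moved. The work goes in short steps, Python scripts to look and compute and a tool call to move; the robot and the scene stay as the last step left them, time stands still between calls to the robot, and variables do not carry over. Pictures are saved under pics/ and viewed, at most 10 in all, crops included, and the job is handed in when it is done.

Besides the shell and the picture viewer there is one more tool, called by a JSON object that holds its "op" and its "data". carry_out: Moves the arm, as the interface text tells. Shift numbers are shares of 40 mm and turn numbers shares of 0.1 rad, none past 1 either way. Its arguments: {"type":"object","properties":{"plan":{"type":"string"},"claw":{"type":"number"}},"required":["plan"]}

```bash
mkdir -p pics; ls; python3 - <<'E'
from bench import ctrl
import cv2,pickle
d={}
for n in("scene","top"):
    c=ctrl.camera(n);d[n]=c
    cv2.imwrite(f"pics/{n}0.png",c["pixels"][:,:,::-1])
    print(n,c["mtx"].tolist(),(-c["R"].T@c["t"]).round(3))
pickle.dump(d,open("c0.pkl","wb"))
o=ctrl.get_obs();print(o)
E
```

```text
pics
scene [[466.0739368840675, 0.0, 316.35859329750105], [0.0, 466.0739368840675, 200.29665021428872], [0.0, 0.0, 1.0]] [1.117 0.195 0.646]
top [[420.7674158591463, 0.0, 311.1129968980118], [0.0, 420.7674158591463, 200.36999720066302], [0.0, 0.0, 1.0]] [ 0.495 -0.004  0.892]
{'time_s': 0.1, 'q': array([-1.36329930e+00,  1.81497391e-01,  1.60794122e+00,  1.05753637e-06,
        1.35382412e+00, -2.06321283e-01]), 'dq': array([ 8.49108982e-05, -9.39302685e-04, -3.36760606e-03, -2.32685491e-03,
       -1.36906741e-03, -8.09549941e-04]), 'joint_efforts': array([ 1.10627800e-04, -4.45880914e+01, -3.52238488e+01, -3.37148604e-04,
        4.25034217e-03, -5.34832594e-06]), 'eef_pos': array([ 0.23110733, -0.52594044,  0.23044098]), 'eef_rot': array([-8.35037274e-04,  9.78670241e-01,  2.05435785e-01,  2.53790375e-08]), 'wrist_force': array([0.61116509, 0.37050554, 0.79134958]), 'torque': array([ 0.01211917,  0.02144029, -0.01763295]), 'grasp_force': 0.0, 'opening': 0.9991479477967969}
```

View pics/top0.png

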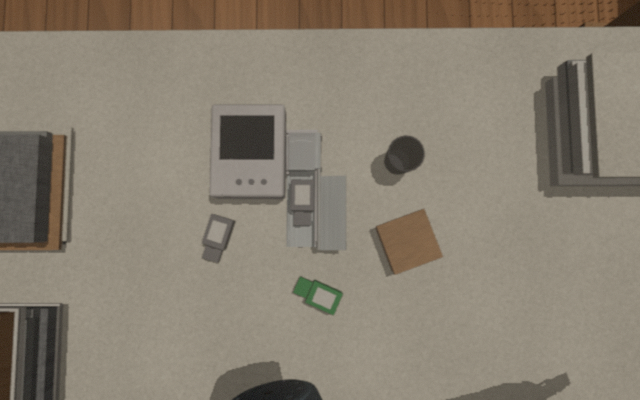

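View pics/scene0.png

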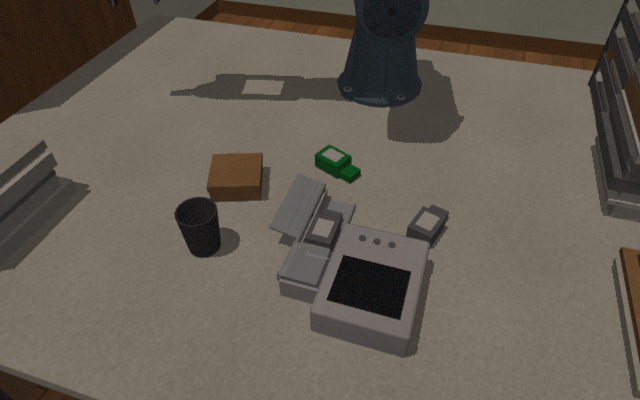

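Top view: the cartridge in the lane is at (302,198) with its tab at (302,218). Look-alikes are the spare at (217,237), outside the lane, and the green one at (320,296). I choose the one in the lane. The bar spans columns 318–346 and rows 176–250, the cup is at (404,155) and the box at (409,241). A close crop will check this.

```bash
cat > h.py <<'E'
import numpy as np
def ray(c,uv,z):
    uv=np.atleast_2d(uv).astype(float);R,t,K=c["R"],c["t"],c["mtx"]
    o=-R.T@t; d=(R.T@np.linalg.inv(K)@np.c_[uv,np.ones(len(uv))].T).T
    return o+d*((z-o[2])/d[:,2])[:,None]
def proj(c,X):
    p=(c["mtx"]@(c["R"]@np.atleast_2d(X).T+np.reshape(c["t"],(3,1)))).T
    return p[:,:2]/p[:,2:]
E
python3 - <<'E'
import pickle,cv2
d=pickle.load(open("c0.pkl","rb"));im=d["top"]["pixels"][:,:,::-1]
cv2.imwrite("pics/crop1.png",cv2.resize(im[95:265,200:355],None,fx=3.5,fy=3.5,interpolation=cv2.INTER_CUBIC))
E
```

```text
(no output)
```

View pics/crop1.png

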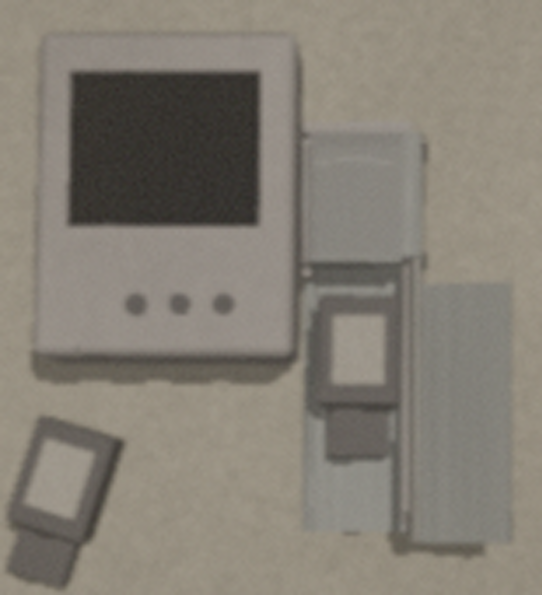

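The crop confirms it: grey cartridge in the lane before the flap, body at crop (358,350), tab end at (357,458). Now I'll fit the reader's pose from the scanner's top corners and the bar's outer corners.

```bash
python3 - <<'E'
import pickle,numpy as np
from h import *
from scipy.optimize import least_squares
d=pickle.load(open("c0.pkl","rb"));c=d["top"]
f=lambda p:np.array(p)/3.5+[200,95]
P=[((40,32),.06,(130,185)),((299,32),.06,(130,35)),((33,354),.06,(-60,185)),((294,356),.06,(-60,35)),((513,282),.048,(-15,-89.5)),((513,542),.048,(-165,-89.5))]
W=np.array([ray(c,f(p),z)[0,:2] for p,z,_ in P]);M=np.array([m for *_,m in P])/1e3
def T(v,M):
    a=v[2];return M@np.array([[np.cos(a),np.sin(a)],[-np.sin(a),np.cos(a)]])+v[:2]
s=least_squares(lambda v:(T(v,M)-W).ravel(),[.5,0,0])
print(s.x,(s.fun.reshape(-1,2)*1e3).round(1))
v=s.x
inv=lambda w:(w-v[:2])@np.array([[np.cos(v[2]),-np.sin(v[2])],[np.sin(v[2]),np.cos(v[2])]])
# cartridge top z=.037; label centre & body corners, tab end z=.021
for p,z in [((322,297),.037),((397,297),.037),((397,404),.037),((322,404),.037),((333,388),.037),((357,340),.037),((327,459),.021),((385,459),.021)]:
    w=ray(c,f(p),z)[0,:2];print(p,w.round(4),(inv(w)*1e3).round(1))
for n,p,z in [("cup",(404,141),.09),("box",(408,241),.044),("green",(320,296),.03)]:
    w=ray(c,p,z)[0,:2];print(n,w.round(3),(inv(w)*1e3).round())
np.save("reader.npy",v)
E
```

```text
[ 0.62990736  0.02164664 -0.00552823] [[ 1.4  0.2]
 [ 1.2  0.3]
 [-1.2  0.6]
 [-0.6 -0.8]
 [-0.   0. ]
 [-0.8 -0.4]]
(322, 297) [0.6074 0.0432] [-22.6  21.4]
(397, 297) [ 0.6073 -0.0007] [-22.4 -22.5]
(397, 404) [ 0.5446 -0.0006] [-85.1 -22.7]
(322, 404) [0.5447 0.043 ] [-85.3  20.9]
(333, 388) [0.554  0.0366] [-76.   14.6]
(357, 340) [0.5821 0.0227] [-47.8   0.8]
(327, 459) [0.5131 0.0409] [-116.9   18.6]
(385, 459) [0.513  0.0066] [-116.8  -15.7]
cup [ 0.676 -0.176] [  47. -197.]
box [ 0.483 -0.19 ] [-146. -212.]
green [ 0.372 -0.014] [-258.  -37.]
```

Reader at (0.630, 0.022), yaw about 0. The cartridge origin is about 54 mm before the mouth and the tab end about 116 mm before it. I'll straddle the wall with one finger on the bar and one behind the tab, tool tilted 0.25 rad backwards so the gripper body clears the flap.

{"op": "carry_out", "data": {"plan": "0 0 0 0 0 0.84;0 0 0 0 0 0.84;0 0 0 0 0 0.84;0 0 0 0 0 0.84;0 0 0 0 0 0.84;0.5 -0.9 0 0 0 0;0.5 -0.9 0 0 0 0;0.5 -0.9 0 0 0 0", "claw": -0.76}}

```text
time_s: 0.77
eef_pos: [0.2918, -0.4175, 0.2305]
eef_rot: [-0.001, 1.0, -0.004, -0.0]
wrist_force: [0.4, 0.9, 0.1]
opening: 0.878
grasp_force: 0.0
```

{"op": "carry_out", "data": {"plan": "0.5 -0.9 0 0 0 0;0.5 -0.9 0 0 0 0;0.5 -0.9 0 0 0 0;0.5 -0.9 0 0 0 0;0.5 -0.9 0 0 0 0;0.5 -0.9 0 0 0 0;0.5 -0.9 0 0 0 0;0.5 -0.9 0 0 0 0"}}

```text
time_s: 1.43
eef_pos: [0.4541, -0.1298, 0.2312]
eef_rot: [0.0, 1.0, -0.003, 0.0]
wrist_force: [0.4, -0.2, 0.3]
opening: 0.877
grasp_force: 0.0
```

{"op": "carry_out", "data": {"plan": "0 0 0.6 0 0.84 0;0 0 0.6 0 0.84 0;0 0 0.6 0 0.84 0;0 0 0 0 0 0;0 0 0 0 0 0;0 0 0 0 0 0;0 0 0 0 0 0;0 0 0 0 0 0"}}

```text
time_s: 2.1
eef_pos: [0.4613, -0.1332, 0.1619]
eef_rot: [0.001, 0.992, -0.003, 0.127]
wrist_force: [-0.1, -0.6, 0.5]
opening: 0.881
grasp_force: 0.0
```

{"op": "carry_out", "data": {"plan": "0.08 -0.71 0.4;0 0 0"}}

```text
invalid input
```

{"op": "carry_out", "data": {"plan": "0.08 -0.71 0.49 0 0 0;0.08 -0.71 0.49 0 0 0;0.08 -0.71 0.49 0 0 0;0.08 -0.71 0.49 0 0 0;0 0 0 0 0 0;0 0 0 0 0 0;0 0 0 0 0 0;0 0 0 0 0 0"}}

```text
time_s: 2.77
eef_pos: [0.4936, -0.0197, 0.0883]
eef_rot: [0.001, 0.992, -0.003, 0.127]
wrist_force: [0.3, -0.5, -0.9]
opening: 0.881
grasp_force: 0.0
```

```bash
python3 - <<'E'
from bench import ctrl
import cv2,numpy as np
o=ctrl.get_obs();print(o["eef_pos"],o["eef_rot"])
a=ctrl.camera("scene")["pixels"];b=ctrl.camera("top")["pixels"]
A=cv2.resize(a[100:350,220:460],None,fx=1.65,fy=1.65);B=cv2.resize(b[90:340,200:440],None,fx=1.65,fy=1.65)
cv2.imwrite("pics/p2.png",np.hstack([A,B])[:,:,::-1])
E
```

```text
[ 0.49361058 -0.01969899  0.08834766] [ 9.48605034e-04  9.91928057e-01 -3.45278995e-03  1.26751365e-01]
```

View pics/p2.png

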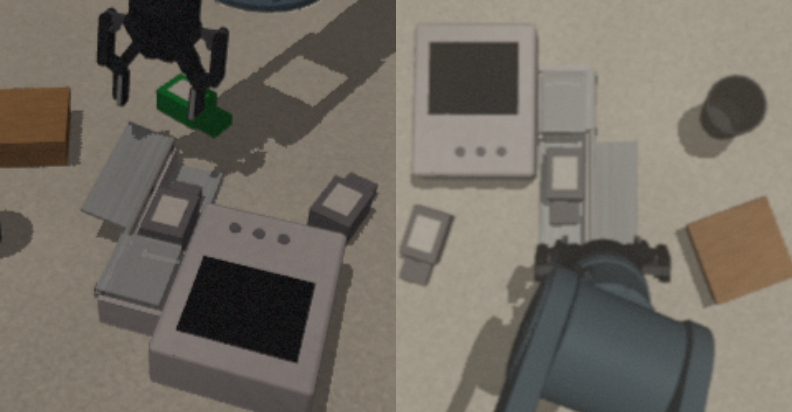

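The picture shows the open gripper above the lane's end, with fingertips at about scene (293,162) and (338,171). I'll check these against my tip model.

```bash
python3 - <<'E'
import pickle
from h import *
c=pickle.load(open("c0.pkl","rb"))["scene"]
z=np.array([.252,0,-.968]);x=np.array([.968,0,.252])
p=np.array([.4936,-.0197,.0883])
for back in (.0115,0):
  for dy in(-.052,-.0375,.0375,.052):
    print(back,dy,proj(c,p-back*z+[0,dy,0]).round(1))
E
```

```text
0.0115 -0.052 [[287.2 160.9]]
0.0115 -0.0375 [[294.6 162.4]]
0.0115 0.0375 [[333.3 170. ]]
0.0115 0.052 [[341.  171.6]]
0 -0.052 [[287.  166.5]]
0 -0.0375 [[294.3 167.9]]
0 0.0375 [[332.8 175.7]]
0 0.052 [[340.4 177.2]]
```

{"op": "carry_out", "data": {"plan": "-0.076 0 0.29 0 0 0;-0.076 0 0.29 0 0 0;-0.076 0 0.29 0 0 0;-0.076 0 0.29 0 0 0;-0.06 0 0.22 0 0 0;-0.06 0 0.22 0 0 0;-0.06 0 0.22 0 0 0;0 0 0 0 0 0"}}

```text
time_s: 3.53
eef_pos: [0.4914, -0.0188, 0.0106]
eef_rot: [0.0, 0.992, -0.003, 0.125]
wrist_force: [0.4, -2.0, 1.9]
opening: 0.884
grasp_force: 1.2
```

{"op": "carry_out", "data": {"plan": "-0.02 0 0.08 0 0 0;-0.02 0 0.08 0 0 0;0 0 0 0 0 0;0 0 0 0 0 0;0 0 0 0 0 0;0 0 0 0 0 0;0 0 0 0 0 0;0 0 0 0 0 0"}}

```text
time_s: 4.2
eef_pos: [0.4921, -0.0186, 0.0053]
eef_rot: [0.001, 0.992, -0.003, 0.126]
wrist_force: [1.4, -1.3, 2.5]
opening: 0.883
grasp_force: 1.3
```

```bash
python3 - <<'E'
from bench import ctrl
import cv2,numpy as np
o=ctrl.get_obs();print(o["eef_pos"],o["wrist_force"])
a=ctrl.camera("scene")["pixels"]
cv2.imwrite("pics/p3.png",cv2.resize(a[120:320,250:450],None,fx=3,fy=3,interpolation=cv2.INTER_CUBIC)[:,:,::-1])
E
```

```text
[ 0.49207924 -0.01858252  0.00531335] [ 1.44803294 -1.29803714  2.4963622 ]
```

View pics/p3.png

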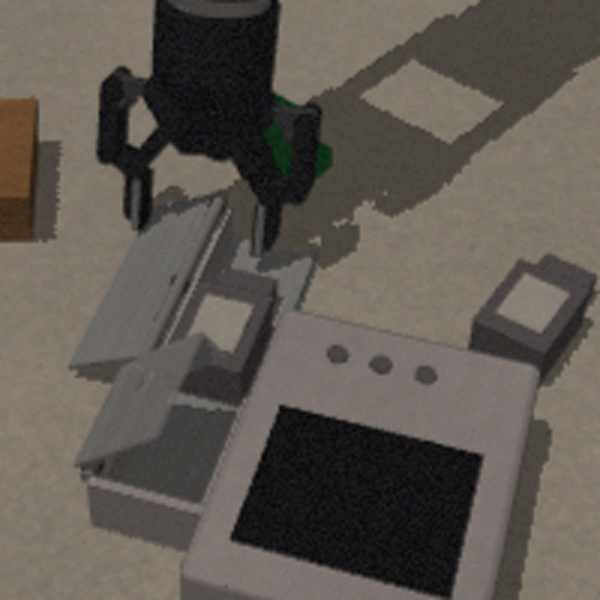

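The flap stands open, with the right finger in the lane behind the tab and the left finger on the bar. I'll lower 2 mm more, then push slowly.

{"op": "carry_out", "data": {"plan": "-0.013 0 0.05 0 0 0;0.12 0 0.03 0 0 0;0.12 0 0.03 0 0 0;0.12 0 0.03 0 0 0;0.12 0 0.03 0 0 0;0.12 0 0.03 0 0 0;0.12 0 0.03 0 0 0;0 0 0 0 0 0"}}

```text
time_s: 4.92
eef_pos: [0.5228, -0.0189, 0.0035]
eef_rot: [0.001, 0.992, -0.003, 0.126]
wrist_force: [-0.0, -1.5, 2.1]
opening: 0.882
grasp_force: 1.3
```

```bash
python3 - <<'E'
from bench import ctrl
import cv2,numpy as np
a=ctrl.camera("scene")["pixels"];b=ctrl.camera("top")["pixels"]
A=cv2.resize(a[150:290,260:360],None,fx=4,fy=4,interpolation=cv2.INTER_CUBIC);B=cv2.resize(b[120:260,260:360],None,fx=4,fy=4,interpolation=cv2.INTER_CUBIC)
cv2.imwrite("pics/p4.png",np.hstack([A,B])[:,:,::-1])
E
```

```text
(no output)
```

View pics/p4.png

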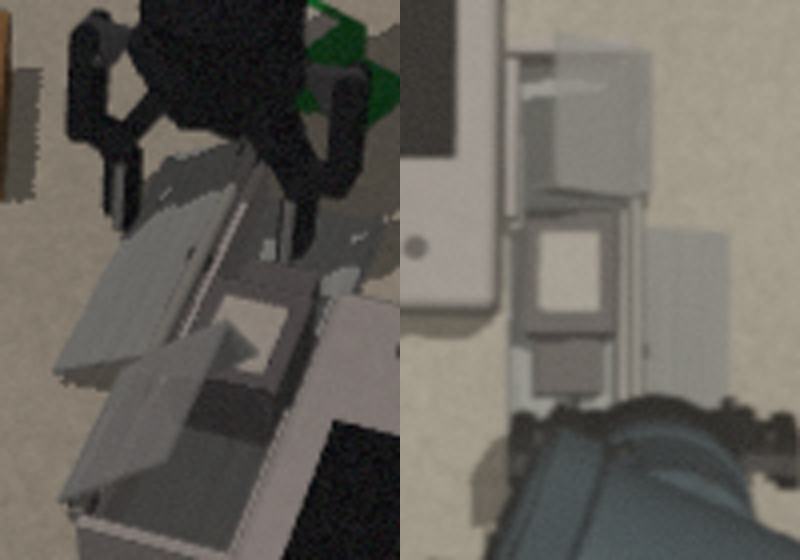

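Tab end is now at top px (402,219), about 15 mm forward, square in the lane; the finger is in contact and the flap is wide open. I'll continue pushing.

{"op": "carry_out", "data": {"plan": "0.16 0 0.042 0 0 0;0.16 0 0.042 0 0 0;0.16 0 0.042 0 0 0;0.16 0 0.042 0 0 0;0.16 0 0.042 0 0 0;0.16 0 0.042 0 0 0;0.16 0 0.042 0 0 0;0.16 0 0.042 0 0 0"}}

```text
time_s: 5.68
eef_pos: [0.5751, -0.019, 0.0029]
eef_rot: [0.0, 0.992, -0.003, 0.126]
wrist_force: [-3.3, -1.3, 3.3]
opening: 0.88
grasp_force: 1.8
```

{"op": "carry_out", "data": {"plan": "0.1 0 0.026 0 0 0;0.1 0 0.026 0 0 0;0.1 0 0.026 0 0 0;0.1 0 0.026 0 0 0;0 0 0 0 0 0;0 0 0 0 0 0;0 0 0 0 0 0;0 0 0 0 0 0"}}

```text
time_s: 6.35
eef_pos: [0.5916, -0.0193, 0.0034]
eef_rot: [0.001, 0.992, -0.003, 0.126]
wrist_force: [1.4, -0.7, 2.6]
opening: 0.881
grasp_force: 1.3
```

```bash
python3 - <<'E'
from bench import ctrl
import cv2,numpy as np
a=ctrl.camera("scene")["pixels"];b=ctrl.camera("top")["pixels"]
A=cv2.resize(a[150:290,260:360],None,fx=4,fy=4,interpolation=cv2.INTER_CUBIC);B=cv2.resize(b[100:240,260:360],None,fx=4,fy=4,interpolation=cv2.INTER_CUBIC)
cv2.imwrite("pics/p5.png",np.hstack([A,B])[:,:,::-1])
E
```

```text
(no output)
```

View pics/p5.png

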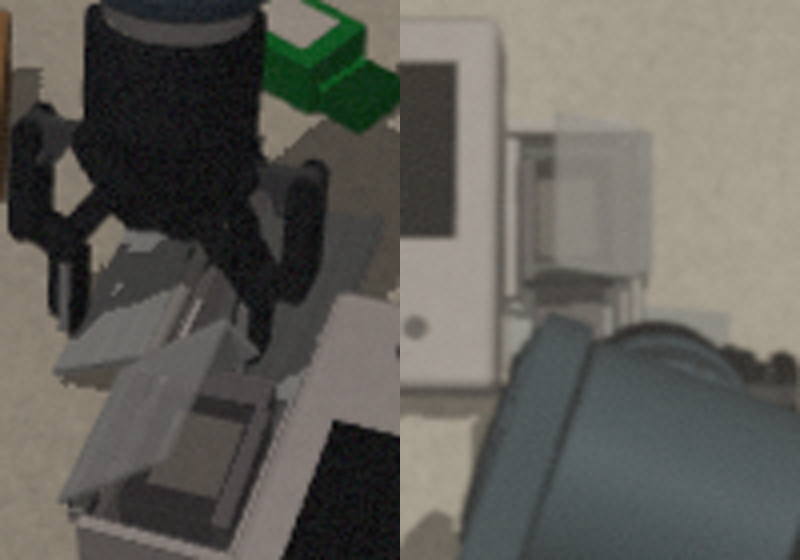

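The cartridge body front is at top px (402,136), so the origin is about 32–34 mm past the mouth. I'll push about 5 mm more slowly, then back off in −x with the flap still held open, then lift.

{"op": "carry_out", "data": {"plan": "0.04 0 0.01 0 0 0;0.04 0 0.01 0 0 0;0.04 0 0.01 0 0 0;0 0 0 0 0 0;0 0 0 0 0 0;0 0 0 0 0 0;0 0 0 0 0 0;0 0 0 0 0 0"}}

```text
time_s: 7.12
eef_pos: [0.5956, -0.0191, 0.0028]
eef_rot: [0.0, 0.992, -0.003, 0.125]
wrist_force: [-2.2, -2.1, 1.3]
opening: 0.878
grasp_force: 1.5
```

{"op": "carry_out", "data": {"plan": "-0.15 0 -0.04 0 0 0;-0.15 0 -0.04 0 0 0;-0.15 0 -0.04 0 0 0;-0.15 0 -0.04 0 0 0;-0.15 0 -0.04 0 0 0;0.03 0 -0.12 0 0 0;0.03 0 -0.12 0 0 0;0.03 0 -0.12 0 0 0"}}

```text
time_s: 7.78
eef_pos: [0.5642, -0.0189, 0.0183]
eef_rot: [0.0, 0.992, -0.003, 0.125]
wrist_force: [-0.2, -0.8, 1.5]
opening: 0.879
grasp_force: 1.0
```

{"op": "carry_out", "data": {"plan": "0.03 0 -0.12 0 0 0;0.03 0 -0.12 0 0 0;0.03 0 -0.12 0 0 0;0.03 0 -0.12 0 0 0;0.03 0 -0.12 0 0 0;0.05 0 -0.2 0 0 0;0.05 0 -0.2 0 0 0;0.05 0 -0.2 0 0 0"}}

```text
time_s: 8.45
eef_pos: [0.5643, -0.0188, 0.0682]
eef_rot: [0.0, 0.992, -0.003, 0.126]
wrist_force: [0.2, -0.7, 0.3]
opening: 0.883
grasp_force: 0.0
```

{"op": "carry_out", "data": {"plan": "0 0 -0.6 0 0 0;0 0 -0.6 0 0 0;-0.5 0 -0.5 0 0 0;-0.8 0 0 0 0 0;-0.8 0 0 0 0 0;-0.8 0 0 0 0 0;0 0 0 0 0 0;0 0 0 0 0 0"}}

```text
time_s: 9.12
eef_pos: [0.4335, -0.0178, 0.1042]
eef_rot: [0.0, 0.992, -0.003, 0.125]
wrist_force: [0.5, 0.1, 0.6]
opening: 0.88
grasp_force: 0.0
```

```bash
python3 - <<'E'
from bench import ctrl
import cv2,numpy as np
o=ctrl.get_obs();print(o["time_s"],o["eef_pos"],o["wrist_force"])
a=ctrl.camera("scene")["pixels"];b=ctrl.camera("top")["pixels"]
A=cv2.resize(a[190:330,250:350],None,fx=4,fy=4,interpolation=cv2.INTER_CUBIC);B=cv2.resize(b[100:240,260:360],None,fx=4,fy=4,interpolation=cv2.INTER_CUBIC)
cv2.imwrite("pics/p6.png",np.hstack([A,B])[:,:,::-1])
E
```

```text
9.1167 [ 0.43351667 -0.01776517  0.10420797] [0.47668234 0.09002063 0.6494582 ]
```

View pics/p6.png

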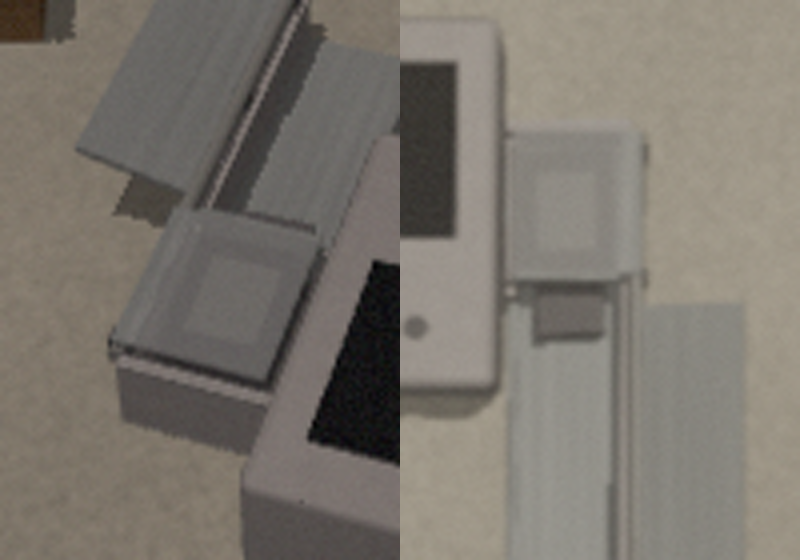

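Flap looks shut with only the tab showing; tab end is at top px (402,185). I'll measure the depth precisely.

```bash
python3 - <<'E'
from bench import ctrl
import cv2
from h import *
c=ctrl.camera("top");v=np.load("reader.npy")
g=cv2.cvtColor(c["pixels"],cv2.COLOR_RGB2GRAY).astype(float)
col=g[:,396:408].mean(1) if 0 else g[:,398-0:408].mean(1)
col=g[:,296:308].mean(1); print(dict(zip(range(165,195),col[165:195].round().astype(int))))
d0=np.diff(col); 
for lo,hi,z in[(180,192,.021),(180,192,.003)]:
    k=lo+np.argmax(d0[lo:hi]);a,b,e=d0[k-1:k+2];s=k+.5+.5*(a-e)/(a-2*b+e);print(s,(ray(c,(302,s),z)[0]-[v[0],v[1],0])*1e3)
import pickle
c0=pickle.load(open("c0.pkl","rb"))["top"];g0=cv2.cvtColor(c0["pixels"],cv2.COLOR_RGB2GRAY).astype(float)[:,296:308].mean(1);d=np.diff(g0)
k=220+np.argmax(d[220:232]);a,b,e=d[k-1:k+2];s=k+.5+.5*(a-e)/(a-2*b+e);print("start",s,(ray(c0,(302,s),.021)[0]-[v[0],v[1],0])*1e3)
# label rows (bright) start/now
print(g0[180:212].round().astype(int)); print(col[138:172].round().astype(int))
E
```

```text
{165: np.int64(131), 166: np.int64(131), 167: np.int64(133), 168: np.int64(135), 169: np.int64(124), 170: np.int64(89), 171: np.int64(72), 172: np.int64(74), 173: np.int64(82), 174: np.int64(100), 175: np.int64(103), 176: np.int64(103), 177: np.int64(104), 178: np.int64(104), 179: np.int64(103), 180: np.int64(103), 181: np.int64(103), 182: np.int64(98), 183: np.int64(84), 184: np.int64(82), 185: np.int64(110), 186: np.int64(138), 187: np.int64(144), 188: np.int64(144), 189: np.int64(144), 190: np.int64(144), 191: np.int64(144), 192: np.int64(144), 193: np.int64(144), 194: np.int64(144)}
185.00378787878788 [-31.21430309   1.53408537  21.        ]
185.00378787878788 [-29.06959348   2.0956949    3.        ]
start 226.4304932735426 [-117.43774058    1.48630244   21.        ]
[100  98  98  99 112 138 149 151 150 150 150 151 151 151 151 151 150 151
 151 150 150 150 150 148 133 108  98  99  99  94  76  75]
[131 130 130 130 133 137 140 139 140 140 140 140 140 141 140 140 140 139
 140 140 140 140 140 139 136 132 131 131 131 133 135 124  89  72]
```

```bash
python3 - <<'E'
from bench import ctrl
import cv2,pickle
import numpy as np
d=pickle.load(open("c0.pkl","rb"))
for n,(a,b,x,y) in {"top":(175,255,325,352),"scene":(174,240,268,300)}.items():
    G=[cv2.GaussianBlur(cv2.cvtColor(i["pixels"],cv2.COLOR_RGB2GRAY),(3,3),0).astype(np.float32)[a:b,x:y] for i in(d[n],ctrl.camera(n))]
    print(n,cv2.phaseCorrelate(*G),abs(G[0]-G[1]).mean(),abs(G[0]-G[1]).max())
    if n=="top": print(G[0][10:40].mean(0)[10:].round(),G[1][10:40].mean(0)[10:].round())
E
```

```text
top ((0.4541481123705662, 0.08276033234729141), 1.0296152035395305) 5.138426 8.0
[128. 128. 128. 128. 129. 129. 130. 130. 130. 130. 131. 136. 141. 143.
 143. 143. 144.] [133. 133. 133. 133. 134. 134. 135. 135. 135. 135. 137. 141. 146. 149.
 149. 149. 149.]
scene ((0.0002885430554488977, 0.019152244871030177), 1.013721654812495) 4.579072 8.0
```

The bar is exactly back at its starting place, so the flap is shut and the body is behind it, but the depth may be only just past 32 mm. For margin I'll repeat the same motion and push about 4.5 mm deeper.

{"op": "carry_out", "data": {"plan": "0.59 0 0.34 0 0 0;0.59 0 0.34 0 0 0;0.59 0.02 0.34 0 0 0;0.59 0 0.34 0 0 0;0.58 0 0.33 0 0 0;0 0 0 0 0 0;0 0 0 0 0 0;0 0 0 0 0 0"}}

```text
time_s: 10.03
eef_pos: [0.5654, -0.0194, 0.0677]
eef_rot: [0.0, 0.992, -0.003, 0.125]
wrist_force: [-1.4, 0.9, 0.7]
opening: 0.879
grasp_force: 0.0
```

{"op": "carry_out", "data": {"plan": "-0.06 0 0.22 0 0 0;-0.06 0 0.22 0 0 0;-0.06 0 0.22 0 0 0;-0.06 0 0.22 0 0 0;-0.06 0 0.22 0 0 0;-0.06 0 0.22 0 0 0;-0.05 0 0.2 0 0 0;0 0 0 0 0 0"}}

```text
time_s: 10.7
eef_pos: [0.5643, -0.0197, 0.0035]
eef_rot: [0.0, 0.992, -0.003, 0.125]
wrist_force: [0.6, -1.9, 1.9]
opening: 0.882
grasp_force: 1.3
```

{"op": "carry_out", "data": {"plan": "0.12 0 0.031 0 0 0;0.12 0 0.031 0 0 0;0.12 0 0.031 0 0 0;0.12 0 0.031 0 0 0;0.12 0 0.031 0 0 0;0.06 0 0.016 0 0 0;0.06 0 0.016 0 0 0;0 0 0 0 0 0"}}

```text
time_s: 11.37
eef_pos: [0.5955, -0.02, 0.0055]
eef_rot: [0.0, 0.992, -0.003, 0.126]
wrist_force: [0.1, -0.7, 2.1]
opening: 0.881
grasp_force: 1.2
```

{"op": "carry_out", "data": {"plan": "0.04 0 0.01 0 0 0;0.04 0 0.01 0 0 0;0.04 0 0.01 0 0 0;0.03 0 0.008 0 0 0;0 0 0 0 0 0;0 0 0 0 0 0;0 0 0 0 0 0;0 0 0 0 0 0"}}

```text
time_s: 12.03
eef_pos: [0.6011, -0.02, 0.0054]
eef_rot: [0.0, 0.992, -0.003, 0.126]
wrist_force: [-1.4, -1.6, 2.2]
opening: 0.879
grasp_force: 1.3
```

Pushed about 5 mm deeper. Now back off, lift and retreat as before.

{"op": "carry_out", "data": {"plan": "-0.15 0 -0.04 0 0 0;-0.15 0 -0.04 0 0 0;-0.15 0 -0.04 0 0 0;-0.15 0 -0.04 0 0 0;-0.15 0 -0.04 0 0 0;-0.12 0 -0.03 0 0 0;0.03 0 -0.12 0 0 0;0.03 0 -0.12 0 0 0"}}

```text
time_s: 12.7
eef_pos: [0.5637, -0.0196, 0.0151]
eef_rot: [0.0, 0.992, -0.003, 0.125]
wrist_force: [-1.5, -0.7, 2.6]
opening: 0.881
grasp_force: 1.1
```

{"op": "carry_out", "data": {"plan": "0.03 0 -0.12 0 0 0;0.03 0 -0.12 0 0 0;0.03 0 -0.12 0 0 0;0.03 0 -0.12 0 0 0;0.03 0 -0.12 0 0 0;0.05 0 -0.2 0 0 0;0.05 0 -0.2 0 0 0;0.05 0 -0.2 0 0 0"}}

```text
time_s: 13.37
eef_pos: [0.5645, -0.0196, 0.0657]
eef_rot: [0.0, 0.992, -0.003, 0.126]
wrist_force: [-0.6, -0.2, 0.2]
opening: 0.879
grasp_force: 0.0
```

{"op": "carry_out", "data": {"plan": "0 0 -0.6 0 0 0;0 0 -0.6 0 0 0;-0.5 0 -0.5 0 0 0;-0.8 0 0 0 0 0;-0.8 0 0 0 0 0;-0.8 0 0 0 0 0;0 0 0 0 0 0;0 0 0 0 0 0"}}

```text
time_s: 14.03
eef_pos: [0.4338, -0.0186, 0.1016]
eef_rot: [0.0, 0.992, -0.003, 0.125]
wrist_force: [1.0, -0.0, 0.4]
opening: 0.878
grasp_force: 0.0
```

```bash
python3 - <<'E'
from bench import ctrl
import cv2,pickle
import numpy as np
a=ctrl.camera("scene")["pixels"];c=ctrl.camera("top");b=c["pixels"]
A=cv2.resize(a[190:330,250:350],None,fx=4,fy=4,interpolation=cv2.INTER_CUBIC);B=cv2.resize(b[100:240,260:360],None,fx=4,fy=4,interpolation=cv2.INTER_CUBIC)
cv2.imwrite("pics/p7.png",np.hstack([A,B])[:,:,::-1])
g=cv2.cvtColor(b,cv2.COLOR_RGB2GRAY).astype(float)[:,296:308].mean(1)
print(g[134:165].round().astype(int),g[172:188].round().astype(int))
d=pickle.load(open("c0.pkl","rb"))["scene"]["pixels"]
G=[cv2.cvtColor(i,cv2.COLOR_RGB2GRAY).astype(np.float32)[174:240,268:300] for i in(d,a)];print(cv2.phaseCorrelate(*G))
print(ctrl.get_obs()["time_s"])
E
```

```text
[131 130 130 130 130 132 135 139 140 139 139 140 140 140 140 140 140 139
 140 140 140 140 140 140 140 137 133 132 131 131 130] [ 74  82 100 104 103 102 103 102  94  80 102 129 142 144 144 144]
((-0.05348895494925898, -0.031707585102381586), 0.9548471878386207)
14.1333
```

View pics/p7.png

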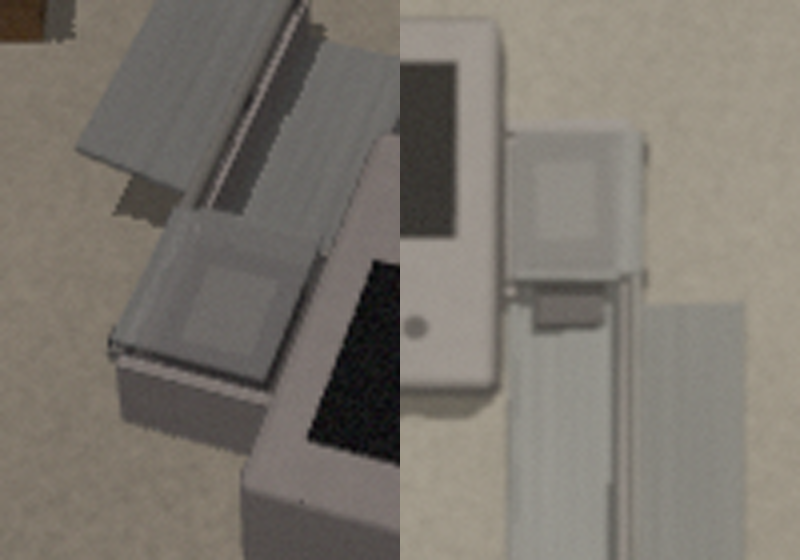

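The cartridge is about 5.6 mm deeper, label centre now at top row 149.6. The flap is shut and only the tab end shows, at top px (402,182). Handing in.

```bash
python3 -c "
from bench import ctrl
print(ctrl.hand_in())"
```

```text
the job is handed in; nothing more can be done
None
```

The cartridge is in the bay, an estimated 37–40 mm past the mouth, with the flap shut, only the pull tab showing and the arm clear. I handed the job in at about 14 s; no verdict came back.

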